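Load the dial indicator into its carrier and fit the carrier to the comparator base

TASK

First lay the dial indicator, dial up, in the nest of the aluminium carrier so that it lies flat between the four posts with its stem in the fork and the plunger pointing out of the carrier's front. Then fit the loaded carrier as one unit: lift it by its red grip onto the open end of the grey comparator base and slide it, front first, under the lips of the two rails until it is fully home against the end stops. The indicator must still lie in its nest and must not be tipped over on the way; leave the steel beaker and the V-block where they are.

Things in the scene. Friction and masses are not known exactly. Their poses are not given: they have to be found in the camera images.
- indicator_center (a point): Dial indicator lying dial up: round case 57 mm across, 19 mm thick; a stem and plunger on one side, a small crown (14 mm wide) opposite, reaching 42 mm from the case's centre; 0.15 kg. This point: centre of the case, 9.5 mm above its underside. x points from the case to the crown, so stem and plunger point along -x; z up out of the dial. Grasp the case across its 57 mm, along y.
- indicator_tip (a point): Tip of the indicator's plunger, 66 mm from the case's centre along -x of the indicator (same axes). The stem, 8 mm across, spans 28 to 48 mm from the case's centre; the thinner plunger 48 to 66 mm.
- carrier_nest (a point): Carrier (aluminium plate 130 x 90 x 8 mm, about 0.5 kg): this point is on the plate's top, 15 mm ahead of the plate's centre, amid the four posts; the centre of the case's underside belongs here, with indicator x opposite to carrier x. Carrier x points to its front (fork end), z up. Posts 10 mm thick, 14 mm high at +-29 mm x, +-20 mm y leave 2 mm round the case; sides along y are free for fingers.
- carrier_fork (a point): Middle of the fork's slot for the stem, 10 mm above the plate, 41.5 mm ahead of carrier_nest. The slot runs along the carrier's x, is 11 mm long, 12 mm wide, open at the top with a V mouth; the fork ends 24 mm above the plate. Same axes as carrier_nest.
- carrier_grip (a point): Middle of the upright red grip at the carrier's rear: 14 mm thick (carrier y), 26 mm long (carrier x), 20 to 62 mm above the carrier's underside; this point is 43 mm above the underside, 65 mm behind carrier_nest. A steel foot under it, 30 x 60 mm, tops out 20 mm above the underside. The loaded carrier's weight acts about 40 mm ahead: hold firmly or the front sags. Same axes as carrier_nest.
- carrier_front (a point): Middle of the lower front edge of the carrier's plate, on its underside, 115 mm ahead of carrier_grip along the carrier's x. Same axes as carrier_nest. The plunger of a loaded indicator reaches 16 mm past this edge.
- guide_home (a point): Where carrier_front belongs: on the bed's top (12 mm above the bench) of the fixed grey comparator base, midway between the rails, at the faces of the two end stops. x points along the rails to the stops (the sliding direction), z up. The stops leave a 49 mm gap for the plunger; the blue anvil is 24 mm past them, beyond the plunger's reach. Bed: from -216 to +46 mm in x, 134 mm wide.
- guide_mouth (a point): Start of the two rails, on the bed's top, 80 mm before guide_home (same axes). Rails: from here to the stops, 95 mm apart inside (plate 90 mm), overhung by lips 76 mm apart whose underside is 11 mm and top 17 mm above the bed (plate 8 mm); the lips' ramped mouth begins 12 mm before this point.
- guide_apron (a point): Middle of the open flat part of the bed, on its top, 168 mm before guide_home (same axes): free from 216 to 120 mm before guide_home, to set the carrier down. From 120 to 80 mm flared guides, 9 mm high, narrow from 118 mm to the rails' 95 mm apart.
- steel_beaker: Loose steel beaker, 70 mm across, 82 mm high; origin at the centre of its underside. Leave alone.
- v_block: Loose ground steel V-block 42 x 45 x 35 mm; origin at the centre of its underside. Leave alone.

How it is judged:
On the way:
1. the indicator lies in the carrier's nest, stem in the fork, while the carrier is still outside the rails (x of indicator_center in the frame of carrier_nest between -0.005 and 0.005 m and y of indicator_center in the frame of carrier_nest between -0.005 and 0.005 m and z of indicator_center in the frame of carrier_nest between 0.006 and 0.0125 m and angle between the x axis of indicator_center and the x axis of carrier_nest, either way round below 0.15 rad and angle between the z axis of indicator_center and the z axis of carrier_nest, either way round below 0.08 rad and x of indicator_tip in the frame of carrier_nest above 0.05 m and horizontal distance between carrier_front and guide_home above 0.085 m), for 0.2 s.
At the end, for the whole second after the job is handed in: The indicator lies flat in the carrier's nest (case centre within 5 mm of the nest's centre, on the plate, plunger to the front, turned by less than 0.15 rad), and the carrier lies flat on the bed between the rails with its front edge within 4 mm of the end stops (x of indicator_center in the frame of carrier_nest between -0.005 and 0.005 m and y of indicator_center in the frame of carrier_nest between -0.005 and 0.005 m and z of indicator_center in the frame of carrier_nest between 0.006 and 0.0125 m and angle between the x axis of indicator_center and the x axis of carrier_nest, either way round below 0.15 rad and angle between the z axis of indicator_center and the z axis of carrier_nest, either way round below 0.08 rad and x of indicator_tip in the frame of carrier_nest above 0.05 m and x of carrier_front in the frame of guide_home between -0.004 and 0.003 m and y of carrier_front in the frame of guide_home between -0.005 and 0.005 m and z of carrier_front in the frame of guide_home between -0.002 and 0.003 m and angle between the x axis of carrier_front and the x axis of guide_home, either way round below 0.08 rad and angle between the z axis of carrier_front and the z axis of guide_home, either way round below 0.04 rad); the robot touches nothing.
It fails at once if the indicator is tipped over (more than 0.8 rad) (angle between indicator_center's own z axis and vertical above 0.8 rad).
It fails at once if the beaker is moved more than 30 mm (distance of steel_beaker from where it was at the start of the episode above 0.03 m).
It fails at once if the V-block is moved more than 30 mm (distance of v_block from where it was at the start of the episode above 0.03 m).
It also fails if it takes over 72 s, if anything falls off the work surface, if the arm or the gripper's body presses on something with over 40 N, if the wrist force passes 120 N, or if a joint passes its speed limit or range.

ROBOT

A 7-joint arm with a two-finger parallel gripper is mounted at the origin on a cart in front of the work surface, level with it; the furniture and walls round the work are solid. World frame = base frame: x ahead of the robot, y to its left, z up, the work surface at z = 0. Lengths are in m, angles in rad, forces in N, time in s.
With the tool pointing down it reaches from about 0.35 to 0.9 m from the base axis. Payload 8.1 kg.
Tool frame: the origin (TCP) lies midway between the tips of the shut fingers; the grasp point (between the pads) lies 19 mm behind it; z points along the fingers, y is the line along which they close (so a half turn about z gives the same grasp; the last joint's range is limited). The gripper opens to 92 mm and grips with 3 to 60 N. Pads are 19 mm wide; open, the fingers measure 130 mm over their backs; the gripper's body (75 mm by 190 mm) begins 47 mm behind the grasp point.
Start: joints at [1.245, 0.434, 0.025, 1.573, -0.012, 1.134, -0.075], TCP at [0.138, -0.61, 0.205] pointing down, gripper open.
Joint ranges: [-2.62, 2.62], [-0.44, 2.09], [-1.27, 1.32], [0.08, 2.57], [-1.32, 4.46], [0.12, 2], [-2.74, 2.74]. Speed limits (rad/s): [2.22, 2.22, 3.01, 3.01, 3.14, 3.14, 3.14].

INTERFACE

Orientations are given as a 3x3 rotation matrix whose columns are the frame's x, y, z axes.
In Python, from bench import arm gives the robot as it stands. Calls block until the motion is done:
- arm.move_ptp(position, orientation): joint-space move of the TCP to a pose.
- arm.move_linear(position, v=0.15, frame=None): straight line of the TCP; frame=None keeps the orientation; v is the mean speed in m/s.
- arm.set_joints(angles): joint-space move.
- arm.move_gripper(opening, effort=None): finger opening in m; effort is the grip in N (None keeps the last); returns when the fingers have stopped.
- arm.dwell(seconds).
- arm.ik(position, orientation): joint angles nearest the present ones, or None.
- arm.get_state(): the state.
- arm.get_image(name): name is "scene" or "top"; returns (picture, depth): 400x640x3 uint8, blue, green, red; 400x640 float32, m along the optical axis (not along the pixel's ray), 0 where there is no reading.
- arm.camera_params(name): a dict with "K" (3x3 intrinsics, pixels), "pose" (4x4, takes a point from camera to world coordinates). Camera axes: x right, y down, z forward; pixel columns grow to the right and rows downward; lengths in m; the calibration is good to about 2 mm. A picture is of the moment at which its call begins. camera_params takes no time and is no camera call.
A pose or a line that the arm cannot do raises arm.MotionError and nothing moves.
- arm.job_done(): hands the job in; it is judged then, once.
The state is a dict: "clock": time; "qpos": joint angles; "joint_vel": joint speeds; "joint_torque": joint torques, N m; "tcp_pos": TCP position; "ee_rot": TCP orientation; "contact_force": force on the tool from outside, world axes, zero at the start; "torque": the same for the moment, N m; "finger_gap": finger opening in m; "grasp_force": force on a finger pad.
Only numpy, scipy, OpenCV 4.12 (cv2) and the standard library are available. Lean on these libraries where they do the work, as an engineer would, in place of code of your own. Each camera call takes 0.05 s, during which the arm holds its last target. There are 200 camera calls.

## Working session

There is one attempt and no reset: what is moved stays moved. The work goes in short steps, each a Python script; the robot and the scene stay as the last script left them, time stands still between calls to the robot, and variables do not carry over. Pictures are saved under pics/ and viewed, at most 10 in all, crops included, and the job is handed in when it is done.

```bash
mkdir -p pics; ls; python3 - <<'E'
from bench import arm
import cv2,numpy as np
for n in("scene","top"):
    im,d=arm.get_image(n); cv2.imwrite(f"pics/{n}0.png",im); np.save(f"pics/{n}0.npy",d)
    p=arm.camera_params(n); print(n,np.round(p["K"],1).tolist(),np.round(p["pose"],3).tolist())
s=arm.get_state();print(s["clock"],s["finger_gap"],s["ee_rot"])
E
```

```text
pics
scene [[403.7, 0.0, 315.5], [0.0, 403.7, 199.6], [0.0, 0.0, 1.0]] [[-0.72, -0.514, 0.466, 0.181], [-0.694, 0.549, -0.466, 0.288], [-0.016, -0.659, -0.752, 0.729], [0.0, 0.0, 0.0, 1.0]]
top [[477.9, 0.0, 324.8], [0.0, 477.9, 201.3], [0.0, 0.0, 1.0]] [[0.017, -0.985, 0.171, 0.367], [-0.999, -0.022, -0.026, -0.116], [0.029, -0.171, -0.985, 1.233], [0.0, 0.0, 0.0, 1.0]]
0.1 0.09225226682660817 [[ 9.75299965e-01  2.20884099e-01 -4.40143827e-04]
 [ 2.20884498e-01 -9.75299045e-01  1.34563612e-03]
 [-1.32042233e-04 -1.40961981e-03 -9.99998998e-01]]
```

View pics/top0.png

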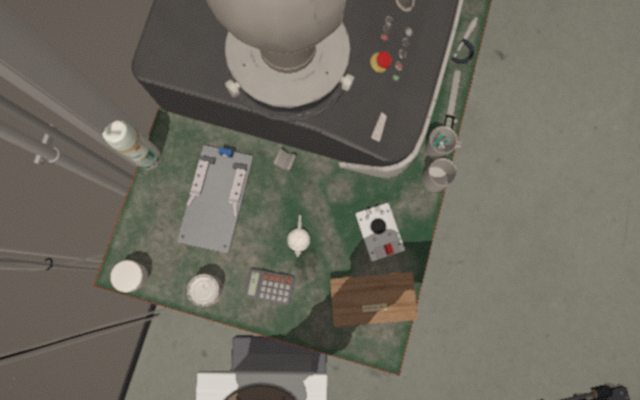

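View pics/scene0.png

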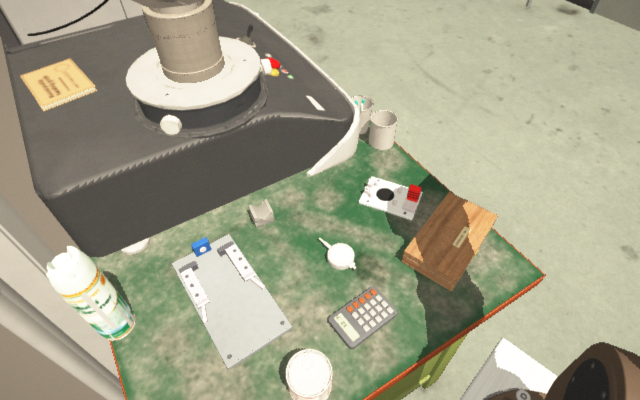

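The top view shows the base at (215,200) with its anvil at (225,152), the carrier at (380,232) with its red grip at (389,248), and the indicator at (298,240) with its stem up the image. The V-block is at (284,158) and the beaker at about (203,290). Next I'll zoom in.

```bash
python3 - <<'E'
import cv2,numpy as np
im=cv2.imread("pics/top0.png")
a=cv2.resize(im[140:270,170:260],None,fx=4.4,fy=4.4,interpolation=cv2.INTER_CUBIC)
b=cv2.resize(im[195:270,280:410],None,fx=3,fy=3,interpolation=cv2.INTER_CUBIC)
c=np.zeros((572,800,3),np.uint8); c[:a.shape[0],:a.shape[1]]=a; c[:b.shape[0],400:400+b.shape[1]]=b; cv2.imwrite("pics/topz.png",c)
im=cv2.imread("pics/scene0.png")
a=cv2.resize(im[225:370,165:300],None,fx=3.5,fy=3.5,interpolation=cv2.INTER_CUBIC)
b=cv2.resize(im[170:280,310:430],None,fx=2.7,fy=2.7,interpolation=cv2.INTER_CUBIC)
c=np.zeros((560,800,3),np.uint8); c[:a.shape[0],:a.shape[1]]=a; c[:b.shape[0],475:475+b.shape[1]]=b; cv2.imwrite("pics/scz.png",c)
E
```

```text
(no output)
```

View pics/topz.png

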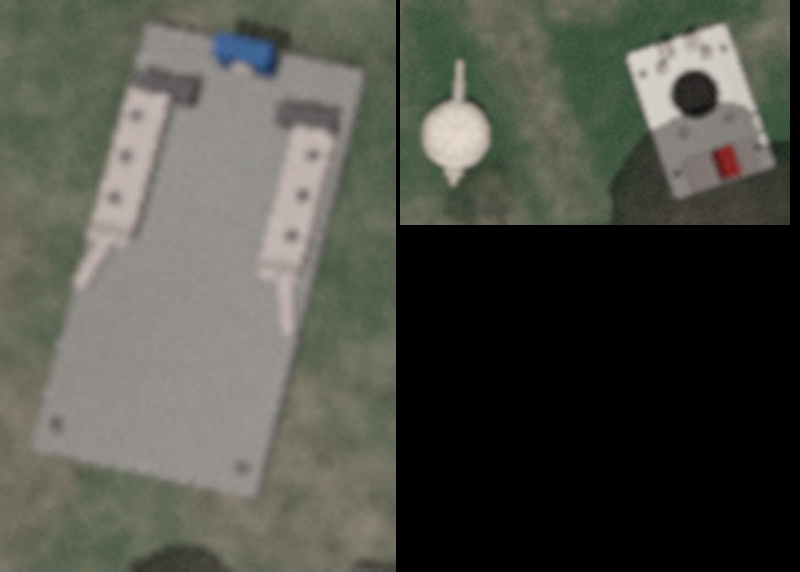

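View pics/scz.png

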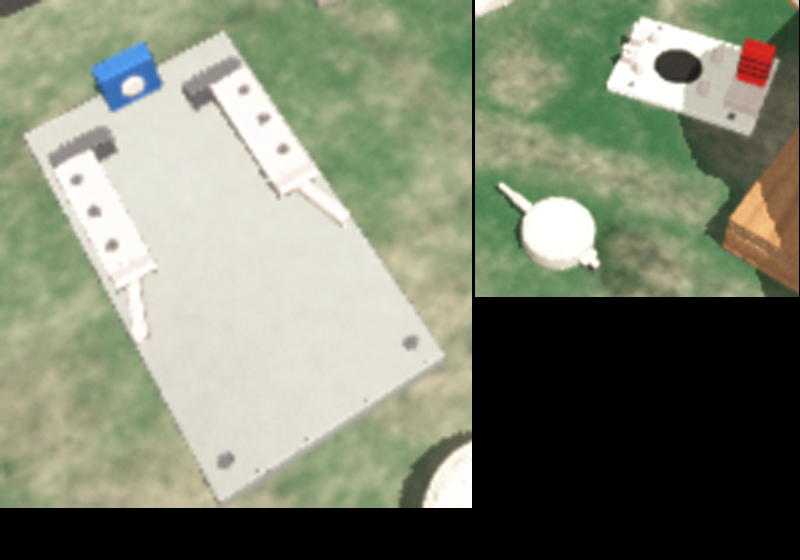

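The zooms show the bed, carrier and indicator outlines clearly. I'll fit each object's planar pose (x, y, yaw) to the features I picked by hand in both cameras.

```bash
cat > fit.py <<'E'
import numpy as np
from bench import arm
from scipy.optimize import least_squares
P={n:arm.camera_params(n) for n in("top","scene")}
def proj(n,X):
    T=np.linalg.inv(P[n]["pose"]); c=X@T[:3,:3].T+T[:3,3]; u=c@np.array(P[n]["K"]).T
    return u[:,:2]/u[:,2:]
def unproj(n,uv,z):
    uv=np.atleast_2d(uv); d=np.c_[uv,np.ones(len(uv))]@np.linalg.inv(P[n]["K"]).T@P[n]["pose"][:3,:3].T
    o=P[n]["pose"][:3,3]; return o+d*((z-o[2])/d[:,2])[:,None]
def place(p,L):
    c,s=np.cos(p[2]),np.sin(p[2]); return np.c_[p[0]+c*L[:,0]-s*L[:,1],p[1]+s*L[:,0]+c*L[:,1],L[:,2]]
def fit(obs,x0,zoff=0):
    "obs: {cam:(uv,local3d)} -> x,y,yaw"
    f=lambda p:np.concatenate([(proj(n,place(p,np.array(L,float)))-uv).ravel() for n,(uv,L) in obs.items()])
    return least_squares(f,x0,loss="soft_l1"),f
def px(l,f,o): return (np.array(l,float)+.5)/f-.5+np.array(o)
E
python3 - <<'E'
from fit import *
def go(name,tu,su,L,x0):
    for o in ({"top":(tu,L)},{"scene":(su,L)},{"top":(tu,L),"scene":(su,L)}):
        r,f=fit(o,x0); print(name,list(o),np.round(r.x,4),"res",np.round(f(r.x),1).tolist())
# base: guide_home frame; corners fl,fr,rr,rl (x fwd, y left)
L=[(.046,.067,.012),(.046,-.067,.012),(-.216,-.067,.012),(-.216,.067,.012)]
go("home",px([(147,25),(363,70),(255,497),(33,447)],4.4,(170,140)),px([(24,135),(224,32),(444,355),(220,502)],3.5,(165,225)),L,(.5,.1,.2))
L=[(.05,.045,.008),(.05,-.045,.008),(-.08,-.045,.008),(-.08,.045,.008)]
go("nest",px([(226,58),(327,24),(375,165),(275,198)],3,(280,195)),px([(132,88),(165,18),(304,60),(277,134)],2.7,(310,170)),L,(.35,-.25,.2))
L=[(0,0,.019),(-.066,0,.0095),(.042,0,.0095)]
go("ind",px([(56,134),(61,61),(53,185)],3,(280,195)),px([(83,230),(26,185),(122,262)],2.7,(310,170)),L,(.3,0,3.14))
for n in("top","scene"): print(P[n]["pose"][:3,3])
d=np.load("pics/top0.npy"); 
for nm,(u,v) in dict(beaker=(203,287),case=(298,240),wood=(373,298),plate=(372,222),bed=(215,215),grip=(388,248)).items():
    z=d[v,u]; c=np.linalg.inv(P["top"]["K"])@[u,v,1]*z; print(nm,np.round(P["top"]["pose"][:3,:3]@c+P["top"]["pose"][:3,3],3))
R=lambda y:np.array([[np.cos(y),np.sin(y),0],[np.sin(y),-np.cos(y),0],[0,0,-1]])
E
```

```text
home ['top'] [ 0.6658  0.1186 -0.1962] res [-0.2, -0.9, 0.5, -0.3, 0.4, 0.5, -0.7, 0.5]
home ['scene'] [ 0.6648  0.12   -0.1993] res [-0.5, -0.2, 0.1, -0.7, 0.8, -0.1, -0.3, 0.5]
home ['top', 'scene'] [ 0.6652  0.1195 -0.1988] res [-0.5, -0.8, 0.1, -0.0, -0.2, 0.8, -1.3, 0.6, -0.4, -0.5, 0.1, -0.9, 0.9, -0.4, -0.1, 0.1]
nest ['top'] [ 0.5182 -0.2866  0.334 ] res [0.3, -0.9, -0.8, -0.1, -0.0, 0.4, 0.3, 0.4]
nest ['scene'] [ 0.5166 -0.2826  0.3472] res [-0.2, -0.3, 0.0, 0.5, 0.0, 0.2, 0.1, -0.3]
nest ['top', 'scene'] [ 0.5176 -0.2849  0.3425] res [-0.5, -0.5, -1.7, 0.0, -0.5, 0.4, -0.1, 0.6, 0.0, -1.2, 0.4, -0.2, 0.2, -0.4, 0.2, -1.0]
ind ['top'] [ 0.4778 -0.0821  3.104 ] res [-0.0, 0.3, 0.0, -0.5, 0.0, 0.1]
ind ['scene'] [ 0.4777 -0.0801  3.0988] res [0.2, -1.1, -0.6, -0.2, 0.3, 1.9]
ind ['top', 'scene'] [ 0.478  -0.0814  3.1043] res [-0.3, 0.2, -0.2, -0.6, -0.3, 0.0, 0.5, -1.6, -0.4, -0.5, 0.6, 1.3]
[ 0.36720695 -0.11570799  1.23281735]
[0.18050293 0.28773236 0.72923538]
beaker [0.356 0.144 0.05 ]
case [ 0.477 -0.081  0.015]
wood [ 0.336 -0.269  0.041]
plate [ 0.528 -0.271  0.008]
bed [0.537 0.133 0.012]
grip [ 0.458 -0.304  0.059]
```

```bash
cat >> fit.py <<'E'
import cv2
def R(y): return np.array([[np.cos(y),np.sin(y),0],[np.sin(y),-np.cos(y),0],[0,0,-1.]])
def st(t=""):
    s=arm.get_state(); print(t,round(s["clock"],2),np.round(s["tcp_pos"],4),"F",np.round(s["contact_force"],1),"M",np.round(s["torque"],2),"gap",round(s["finger_gap"],4),round(s["grasp_force"],1)); return s
def pic(tag):
    for n in P: im,d=arm.get_image(n); cv2.imwrite(f"pics/{n}{tag}.png",im)
E
python3 - <<'E'
from fit import *
y=3.1043-np.pi; p=np.array([.4778,-.0816,0])
arm.move_ptp(p+[0,0,.10],R(y)); st()
arm.move_linear(p+[0,0,.003],v=.1); st("down")
arm.move_gripper(.03,25); st("grip")
arm.move_linear(p+[0,0,.045],v=.1); s=st("lift"); print(s["ee_rot"])
c=np.array([.5176,-.2849,0]); yc=.3425
arm.move_ptp(c+[0,0,.055],R(yc)); st("hover")
pic("hov")
ts=cv2.imread("pics/tophov.png")[190:275,330:420]; ss=cv2.imread("pics/scenehov.png")[150:260,340:440]
a=cv2.resize(ts,None,fx=4.5,fy=4.5,interpolation=2);b=cv2.resize(ss,None,fx=3.9,fy=3.9,interpolation=2)
o=np.zeros((430,800,3),np.uint8);o[:a.shape[0],:a.shape[1]]=a;o[:b.shape[0],408:408+b.shape[1]]=b[:, :392];cv2.imwrite("pics/hovz.png",o)
E
```

```text
2.38 [ 0.4779 -0.0825  0.1001] F [ 0.6 -0.1 -0.2] M [ 0.04 -0.02 -0.02] gap 0.0914 0.0
down 3.49 [ 0.4782 -0.0817  0.0035] F [-0.2 -0.2  0.4] M [ 0.04  0.01 -0.03] gap 0.0919 0.0
grip 4.58 [ 0.4778 -0.0816  0.003 ] F [ 0.6 -0.7 -0.4] M [ 0.04 -0.04  0.  ] gap 0.0298 0.0
lift 5.15 [ 0.4777 -0.0817  0.0449] F [-0.5 -0.1  0.3] M [ 0.03 -0.04  0.03] gap 0.0302 0.0
[[ 9.99295910e-01 -3.75184735e-02  2.20011669e-04]
 [-3.75184468e-02 -9.99295928e-01 -1.23941358e-04]
 [ 2.24506856e-04  1.15599596e-04 -9.99999968e-01]]
hover 5.99 [ 0.5173 -0.2836  0.0542] F [0.  0.1 0.6] M [ 0.08 -0.05 -0.04] gap 0.03 0.0
```

View pics/hovz.png

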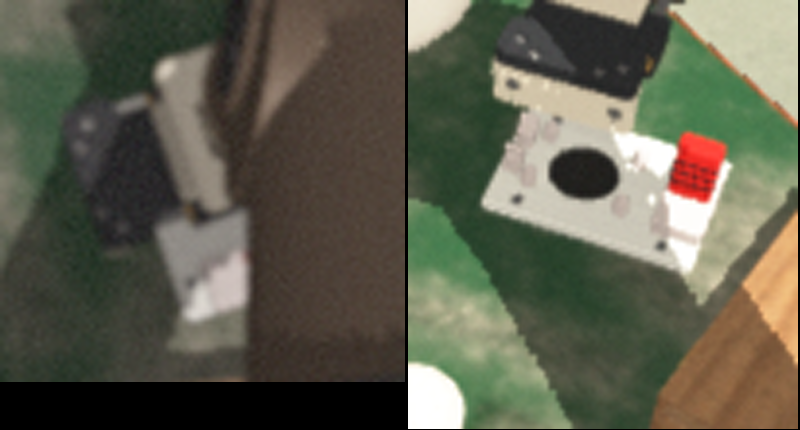

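The gap closed to 30 mm, so the grasp missed and the gripper is empty. I'll find where the indicator is now.

```bash
python3 - <<'E'
from fit import *
a=cv2.imread("pics/tophov.png");b=cv2.imread("pics/scenehov.png")
a=cv2.resize(a[190:280,265:405],None,fx=2.8,fy=2.8,interpolation=2);b=cv2.resize(b[120:285,290:440],None,fx=2.6,fy=2.6,interpolation=2)
o=np.zeros((430,800,3),np.uint8);o[:a.shape[0],:a.shape[1]]=a;o[:b.shape[0],400:400+b.shape[1]]=b;cv2.imwrite("pics/h2.png",o)
for n in P: print(n,proj(n,np.array([[.4778,-.0816,.019],[.5173,-.2836,.054],[.4778,-.0816,.003]])))
E
```

```text
top [[298.11525453 239.63323132]
 [379.30279541 224.11631694]
 [298.27511094 240.20279611]]
scene [[341.05400257 253.28658097]
 [386.8476259  181.41938478]
 [340.81661563 257.49957768]]
```

View pics/h2.png

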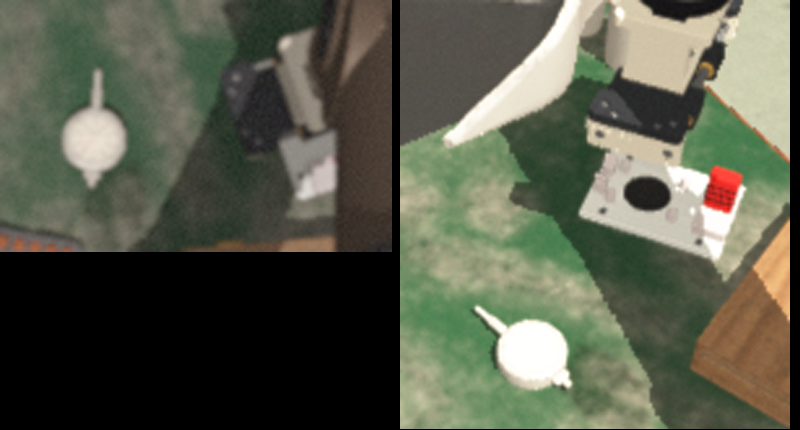

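The indicator hasn't moved: it is still at about (299,240) in the top image and (341,256) in the scene image. I'll check where the fingers really are using the depth images.

```bash
cat >> fit.py <<'E'
def cloud(n):
    im,d=arm.get_image(n); v,u=np.mgrid[:400,:640]
    c=np.stack([u*d,v*d,d],-1)@np.linalg.inv(P[n]["K"]).T
    return im,d,c@P[n]["pose"][:3,:3].T+P[n]["pose"][:3,3]
E
python3 - <<'E'
from fit import *
arm.move_gripper(.09,25)
s=st(); arm.move_linear([.50,-.20,.15]); s=st()
for n in P:
    im,d,W=cloud(n); np.save(f"pics/W{n}.npy",W); cv2.imwrite(f"pics/g{n}.png",im)
    t=s["tcp_pos"]; m=(d>0)&(np.linalg.norm(W[...,:2]-t[:2],axis=-1)<.11)&(W[...,2]>.09)
    Q=(W[m]-t)@s["ee_rot"]; print(n,len(Q))
    for a in np.arange(-.20,.03,.015):
        q=Q[(Q[:,2]>=a)&(Q[:,2]<a+.015)]
        if len(q): print(round(a,3),len(q),np.round(q.min(0),3)[:2],np.round(q.max(0),3)[:2])
im=cv2.imread("pics/gscene.png"); cv2.imwrite("pics/gz.png",cv2.resize(im[50:290,250:450],None,fx=2.4,fy=2.4,interpolation=2))
print(proj("scene",s["tcp_pos"][None]))
E
```

```text
7.16 [ 0.5176 -0.2849  0.055 ] F [ 0.5  0.4 -0.3] M [-0.04 -0.05  0.01] gap 0.0899 0.0
 8.17 [ 0.4995 -0.2008  0.1493] F [ 0.4  0.1 -1.4] M [ 0.   -0.02  0.03] gap 0.0903 0.0
top 8360
-0.2 79 [-0.006 -0.051] [ 0.036 -0.038]
-0.185 22 [-0.008 -0.051] [ 0.033 -0.041]
-0.17 9 [-0.011 -0.051] [ 0.02 -0.05]
-0.155 14 [-0.013 -0.051] [ 0.019 -0.05 ]
-0.14 723 [-0.037 -0.095] [ 0.036 -0.05 ]
-0.125 42 [-0.037 -0.095] [ 0.036 -0.049]
-0.11 41 [-0.037 -0.087] [ 0.036 -0.047]
scene 9222
-0.2 799 [-0.038 -0.052] [0.037 0.013]
-0.185 319 [-0.037 -0.053] [0.034 0.01 ]
-0.17 223 [-0.025 -0.053] [ 0.022 -0.01 ]
-0.155 221 [-0.024 -0.052] [ 0.022 -0.004]
-0.14 1127 [-0.037 -0.097] [0.037 0.093]
-0.125 361 [-0.037 -0.096] [0.037 0.092]
-0.11 430 [-0.037 -0.089] [0.035 0.087]
-0.095 123 [-0.037 -0.089] [0.035 0.087]
-0.08 1 [-0.004 -0.064] [-0.004 -0.064]
-0.065 74 [-0.011 -0.065] [0.01  0.061]
-0.05 76 [-0.012 -0.064] [0.011 0.047]
-0.035 7 [-0.011 -0.056] [-0.004  0.046]
[[374.31109073 174.69463182]]
```

View pics/gz.png

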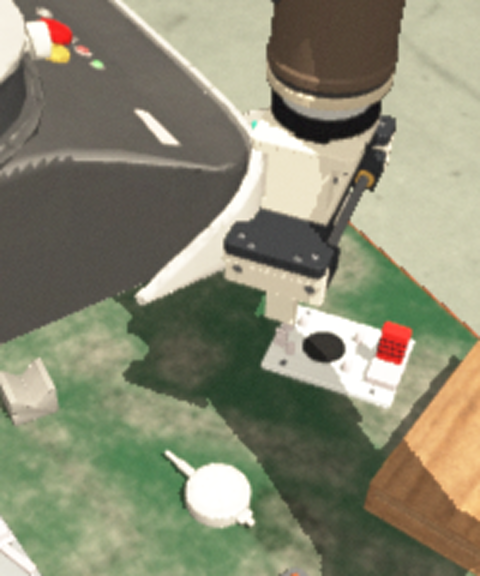

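The depth shows the finger tips about 25 mm above the reported TCP, so the tool z is offset. I'll measure that offset precisely.

```bash
python3 - <<'E'
from fit import *
s=arm.get_state(); t=s["tcp_pos"]; im,d,W=cloud("scene")
m=(d>0)&(np.linalg.norm(W[...,:2]-t[:2],axis=-1)<.11)&(W[...,2]>.1)
Q=(W[m]-t)@s["ee_rot"]
for sg in(-1,1):
    q=Q[(Q[:,1]*sg>.03)&(Q[:,2]>-.085)]; print(sg,np.sort(q[:,2])[-15:].round(4),q.min(0).round(4),q.max(0).round(4))
b=Q[(np.abs(Q[:,1])>.07)]; print("body bottom",np.sort(b[:,2])[-10:].round(4))
import numpy as np
vv,uu=np.where(m); k=np.argsort(Q[:,2])[-8:]; print(uu[k],vv[k])
E
```

```text
-1 [-0.0374 -0.0372 -0.037  -0.0369 -0.0368 -0.0367 -0.0365 -0.036  -0.0358
 -0.0358 -0.0345 -0.0329 -0.0325 -0.0309 -0.0305] [-0.0116 -0.067  -0.0648] [ 0.011  -0.0467 -0.0305]
1 [-0.0589 -0.057  -0.0566 -0.0554 -0.0552 -0.0546 -0.0526 -0.0485 -0.0483
 -0.0467 -0.0434 -0.04   -0.037  -0.0334 -0.0321] [-0.011   0.0423 -0.0589] [-0.0049  0.0612 -0.0321]
body bottom [-0.0893 -0.0892 -0.0892 -0.0891 -0.0891 -0.089  -0.0889 -0.0883 -0.0882
 -0.0877]
[370 369 385 373 372 386 373 372] [184 184 150 181 183 149 182 184]
```

The body underside is at −88 mm where −66 was stated, so the tool sits about 22 mm higher than reported, plus about 8 mm of tip retraction when open. I'll re-grasp with that correction and watch the force on the way down.

```bash
python3 - <<'E'
from fit import *
y=3.1043-np.pi; p=np.array([.4778,-.0816,0])
arm.move_gripper(.092,25)
arm.move_ptp(p+[0,0,.07],R(y))
arm.move_linear(p+[0,0,-.010],v=.1); st()
for z in(-.015,-.019):
    arm.move_linear(p+[0,0,z],v=.05); s=st("down")
    if abs(s["contact_force"][2])>5: break
arm.move_gripper(.045,25); s=st("grip")
if s["finger_gap"]>.05:
    arm.move_linear(p+[0,0,.04],v=.08); s=st("lift")
    im,d,W=cloud("scene"); cv2.imwrite("pics/lift.png",im)
    cv2.imwrite("pics/liftz.png",cv2.resize(im[150:300,270:420],None,fx=3.8,fy=3.8,interpolation=2)); 
    print(proj("scene",np.array([p+[0,0,.04]])))
    im,d=arm.get_image("top"); cv2.imwrite("pics/lifttop.png",im)
E
```

```text
10.18 [ 0.4783 -0.0817 -0.0095] F [-0.7 -0.3 -0.3] M [ 0.02  0.07 -0.01] gap 0.0919 0.0
down 10.43 [ 0.4778 -0.0816 -0.0149] F [-0.3  0.4  1.3] M [ 0.06  0.03 -0.  ] gap 0.0919 0.0
down 10.68 [ 0.4777 -0.0816 -0.0192] F [ 0.1 -0.1  1. ] M [ 0.04 -0.01 -0.04] gap 0.0914 0.0
grip 11.34 [ 0.4778 -0.0815 -0.0189] F [-0.1  0.6  0.6] M [ 0.08 -0.02 -0.  ] gap 0.0562 25.0
lift 12.23 [ 0.4774 -0.0816  0.0397] F [ 0.  -0.1 -1.7] M [ 0.02 -0.    0.  ] gap 0.0561 25.0
[[341.37603012 247.5714352 ]]
```

View pics/liftz.png

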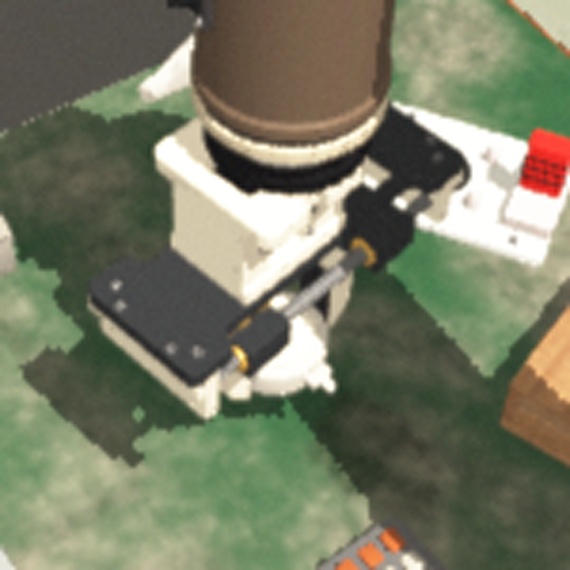

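Grasped: the gap is 56 mm, the weight reads 1.7 N, and the case sits between the fingers at (270,360). Next I'll refine the nest position from the dark disc and the red grip.

```bash
python3 - <<'E'
from fit import *
box={"top":(350,195,415,270),"scene":(355,170,430,225)}
ib={"top":(280,205,320,265),"scene":(310,225,365,280)}
for n in P:
    im=cv2.imread(f"pics/{n}0.png"); f=8
    x0,y0,x1,y1=box[n]; c=cv2.resize(im[y0:y1,x0:x1],None,fx=f,fy=f,interpolation=2).astype(int)
    sub=lambda u:(np.array(u)+.5)/f-.5+[x0,y0]
    red=((c[...,2]>1.7*c[...,1])&(c[...,2]>70)).astype(np.uint8)
    dark=((c.max(-1)<70)).astype(np.uint8)
    for nm,m in(("red",red),("dark",dark)):
        k,l,s,ce=cv2.connectedComponentsWithStats(m)
        for i in np.argsort(-s[1:,4])[:3]+1: print(n,nm,s[i,4]/f/f,sub(ce[i]).round(1),[ unproj(n,sub(ce[i]),z)[0].round(4)[:2].tolist() for z in ((.062,.05) if nm=="red" else (.008,))])
    x0,y0,x1,y1=ib[n]; c=cv2.resize(im[y0:y1,x0:x1],None,fx=f,fy=f,interpolation=2)
    m=(c.min(-1)>(120 if n=="top" else 170)).astype(np.uint8)
    m=cv2.morphologyEx(m,cv2.MORPH_OPEN,cv2.getStructuringElement(2,(75,75)))
    k,l,s,ce=cv2.connectedComponentsWithStats(m); i=np.argmax(s[1:,4])+1
    print(n,"case",s[i]/f,sub(ce[i]).round(1),[unproj(n,sub(ce[i]),z)[0].round(4)[:2].tolist() for z in(.019,.0145)])
E
```

```text
top red 63.859375 [388.6 248.6] [[0.4561, -0.3051], [0.457, -0.307]]
top dark 1077.90625 [383.4 258.4] [[0.4351, -0.3005]]
top dark 156.4375 [378.  226.1] [[0.5178, -0.2868]]
top dark 5.4375 [367.9 206.8] [[0.5679, -0.2604]]
top case [   7.5     23.25    22.25    24.5   3269.625] [298.1 239.8] [[0.4773, -0.0815], [0.4777, -0.0814]]
scene red 186.875 [413.6 192.7] [[0.4491, -0.2895], [0.4539, -0.2999]]
scene dark 140.859375 [385.1 194.3] [[0.5173, -0.2855]]
scene dark 94.375 [425.4 183.5] [[0.4673, -0.3812]]
scene dark 0.703125 [397.  220.6] [[0.4487, -0.24]]
scene case [  17.75    18.125   26.625   26.375 4408.75 ] [340.8 255.5] [[0.4746, -0.0771], [0.4765, -0.0794]]
```

```bash
python3 - <<'E'
from fit import *
c=np.array([.5178,-.2867,0]); yc=.34
arm.move_ptp(c+[0,0,.03],R(yc)); arm.move_linear(c+[0,0,.010],v=.08); st("hover")
for z in(.003,0,-.002,-.004,-.006,-.008,-.010):
    arm.move_linear(c+[0,0,z],v=.04); s=st("dn")
    if s["contact_force"][2]>5: break
for n in P: 
    im,_=arm.get_image(n); cv2.imwrite(f"pics/{n}ins.png",im)
E
```

```text
hover 13.58 [ 0.5174 -0.2858  0.0093] F [-0.5 -0.  -2.4] M [0.01 0.02 0.01] gap 0.0565 25.0
dn 13.91 [ 0.5176 -0.2867  0.0028] F [-0.3  0.3 -1.9] M [ 0.01  0.05 -0.01] gap 0.0566 25.0
dn 14.16 [ 5.176e-01 -2.867e-01 -2.000e-04] F [ 0.7 -0.1 -1.6] M [-0.04 -0.02 -0.07] gap 0.0565 25.0
dn 14.41 [ 0.5177 -0.2867 -0.0021] F [-0.  -0.8 -2.1] M [ 0.   -0.02 -0.01] gap 0.0565 25.0
dn 14.66 [ 0.5177 -0.2867 -0.0041] F [ 0.6  0.2 -1.9] M [-0.02  0.02  0.02] gap 0.0564 25.0
dn 14.91 [ 0.5177 -0.2867 -0.0062] F [ 0.6  0.4 -1.9] M [-0.07  0.01  0.06] gap 0.0566 25.0
dn 15.16 [ 0.5177 -0.2866 -0.0082] F [-1.1  0.3 -1.6] M [ 0.05  0.01 -0.04] gap 0.0563 25.0
dn 15.41 [ 0.5177 -0.2867 -0.0101] F [ 0.4  0.3 -1.9] M [-0.09  0.02  0.04] gap 0.0565 25.0
```

It went in without contact. Release, retreat to above the grip and look.

```bash
python3 - <<'E'
from fit import *
c=np.array([.5178,-.2867,0]); yc=.34
arm.move_gripper(.09); st("open")
arm.move_linear(c+[0,0,.05],v=.12)
arm.move_linear(c+[-.02,.12,.1],v=.2); st()
pic("pl")
ts=cv2.imread("pics/toppl.png")[190:275,330:420]; ss=cv2.imread("pics/scenepl.png")[150:250,340:440]
a=cv2.resize(ts,None,fx=4.4,fy=4.4,interpolation=2);b=cv2.resize(ss,None,fx=4,fy=4,interpolation=2)
o=np.zeros((420,800,3),np.uint8);o[:a.shape[0],:a.shape[1]]=a;o[:b.shape[0],400:800]=b;cv2.imwrite("pics/plz.png",o)
E
```

```text
open 16.25 [ 0.5178 -0.2867 -0.01  ] F [0.2 0.  0. ] M [ 0.04 -0.03 -0.03] gap 0.0899 0.0
 17.71 [ 0.4976 -0.1679  0.0996] F [ 0.  -0.5  0.5] M [-0.03 -0.03  0.02] gap 0.0899 0.0
```

View pics/plz.png

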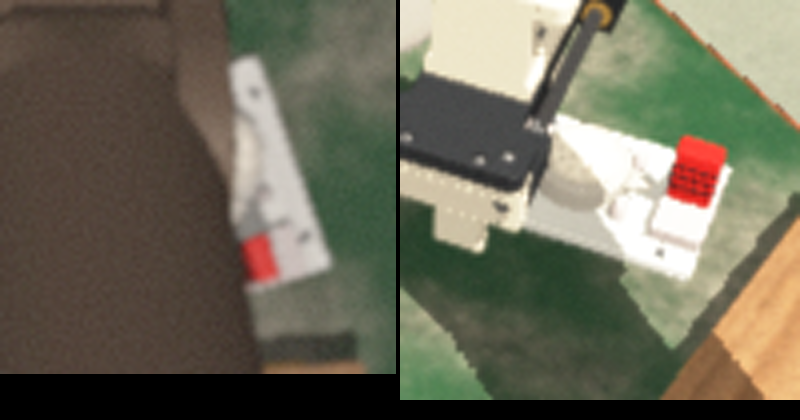

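The indicator appears to lie in the nest (case at about (575,180) in the right half of the crop). I'll check that it's flat from depth, then take the grip.

```bash
cat >> fit.py <<'E'
def casez(c):
    im,d,W=cloud("scene"); q=W[(d>0)&(np.linalg.norm(W[...,:2]-c[:2],axis=-1)<.022)&(W[...,2]>c[2]-.01)&(W[...,2]<c[2]+.012)]
    A=np.c_[q[:,:2]-c[:2],np.ones(len(q))]; k=np.linalg.lstsq(A,q[:,2],rcond=None)[0]; print("case n,slope,z",len(q),k.round(4))
E
python3 - <<'E'
from fit import *
yc=.34; f=np.array([np.cos(yc),np.sin(yc),0]); c=np.array([.5178,-.2867,0]); g=c-.065*f
arm.move_gripper(.06,60)
arm.move_ptp(g+[0,0,.09],R(yc)); casez(c+[0,0,.027])
arm.move_linear(g+[0,0,.012],v=.1); st()
arm.move_linear(g+[0,0,.004],v=.05); st("at")
arm.move_gripper(.004,60); s=st("grip"); 
arm.move_linear(g+[0,0,.016],v=.04); s=st("lift12"); arm.dwell(.3); st(); casez(c+[0,0,.037])
E
```

```text
case n,slope,z 199 [ 0.0084 -0.0002  0.0276]
 20.12 [ 0.457  -0.3084  0.0125] F [ 0.4  0.5 -0.7] M [-0.02 -0.02 -0.02] gap 0.0602 0.0
at 20.43 [ 0.4563 -0.3084  0.0039] F [ 0.6  0.3 -0.2] M [ 0.01 -0.06  0.01] gap 0.0602 0.0
grip 21.23 [ 0.4564 -0.3082  0.004 ] F [-1.   1.6  1.3] M [0.18 0.21 0.02] gap 0.0139 60.0
lift12 21.68 [ 0.4565 -0.3085  0.0161] F [ 0.4 -0.2 -7.7] M [-0.13  0.3  -0.04] gap 0.0136 60.0
 21.98 [ 0.4564 -0.3083  0.0158] F [-0.6 -0.4 -7.2] M [-0.14  0.21  0.02] gap 0.0139 60.0
case n,slope,z 174 [-0.0066 -0.0115  0.0392]
```

Held firmly with no sag. Carry it to the apron and set it down.

```bash
cat >> fit.py <<'E'
H=np.array([.6655,.1184,0]); YH=-.198; FH=np.array([np.cos(YH),np.sin(YH),0])
def G(x,z): return H+FH*(x-.115)+[0,0,z]   # grip TCP for front at x
E
python3 - <<'E'
from fit import *
s=arm.get_state(); p=s["tcp_pos"]
arm.move_linear([p[0],p[1],.065],v=.08)
arm.move_linear(G(-.125,.065),v=.15,frame=R(YH)); st("above")
arm.move_linear(G(-.125,.024),v=.08); s=st("low"); casez(H+FH*(-.125-.05)+[0,0,.047])
f0=s["contact_force"][2]
for z in(.019,.0175,.0165,.016,.0155,.015):
    arm.move_linear(G(-.125,z),v=.03); arm.dwell(.1); s=st("dn")
    if s["contact_force"][2]>-4.5: break
pic("apr")
E
```

```text
above 26.11 [0.4302 0.1652 0.0649] F [ 0.4  0.3 -6.8] M [0.08 0.33 0.01] gap 0.014 60.0
low 26.77 [0.4303 0.1658 0.0241] F [ 0.5  0.2 -6.9] M [ 0.09  0.27 -0.02] gap 0.0141 60.0
case n,slope,z 0 [0. 0. 0.]
dn 27.23 [0.4302 0.1656 0.0191] F [ 0.1 -0.1 -6.7] M [ 0.14  0.24 -0.07] gap 0.0139 60.0
dn 27.58 [0.4302 0.1656 0.0175] F [-0.5  0.8 -7. ] M [0.05 0.25 0.  ] gap 0.0138 60.0
dn 27.93 [0.4302 0.1656 0.0165] F [ 0.8  0.5 -6.6] M [0.08 0.25 0.01] gap 0.0138 60.0
dn 28.28 [0.4303 0.1656 0.016 ] F [-0.7  0.5 -5.7] M [0.11 0.18 0.07] gap 0.0139 60.0
dn 28.63 [0.4303 0.1656 0.0159] F [-3.5 -1.5  6. ] M [-0.15  0.76  0.  ] gap 0.0136 60.0
```

Bed contact is at reported z ≈ 0.016, as expected. Slide in, watching the forces.

```bash
python3 - <<'E'
from fit import *
for x in(-.105,-.09,-.08,-.07,-.055,-.04,-.025,-.012,-.006,-.003,0,.002,.004):
    arm.move_linear(G(x,.0163),v=.06 if x<-.006 else .02); s=st(f"{x}")
    F=s["contact_force"]; print("   along",round(F@FH,1),"lat",round(F@[-FH[1],FH[0],0],1))
    if F@FH<-12 or np.linalg.norm(F)>30: break
E
```

```text
-0.105 29.22 [0.4499 0.1615 0.0161] F [ 1.1 -0.7 -5.3] M [ 0.08 -0.05 -0.03] gap 0.0135 60.0
   along 1.2 lat -0.5
-0.09 29.62 [0.4645 0.1586 0.0161] F [ 0.4 -0.3 -5.4] M [ 0.07  0.01 -0.06] gap 0.014 60.0
   along 0.4 lat -0.2
-0.08 29.93 [0.4744 0.1566 0.0162] F [-0.   0.8 -6.4] M [0.06 0.23 0.03] gap 0.0138 60.0
   along -0.2 lat 0.7
-0.07 30.25 [0.4842 0.1546 0.0162] F [ 0.6 -0.7 -6.8] M [0.1  0.29 0.04] gap 0.0142 60.0
   along 0.8 lat -0.6
-0.055 30.65 [0.4989 0.1516 0.0161] F [ 0.1  0.5 -6.3] M [ 0.09  0.14 -0.04] gap 0.0135 60.0
   along 0.0 lat 0.5
-0.04 31.05 [0.5137 0.1487 0.0161] F [ 0.7 -0.6 -5. ] M [0.05 0.08 0.  ] gap 0.0137 60.0
   along 0.8 lat -0.5
-0.025 31.45 [0.5284 0.1458 0.0161] F [-0.  -0.1 -5.6] M [ 0.12  0.11 -0.  ] gap 0.0137 60.0
   along 0.0 lat -0.1
-0.012 31.82 [0.5411 0.1432 0.0161] F [-0.1 -0.  -6.7] M [ 0.06  0.1  -0.01] gap 0.0141 60.0
   along -0.1 lat -0.0
-0.006 32.27 [0.5469 0.1421 0.0162] F [ 0.  -1.3 -6.6] M [0.07 0.14 0.  ] gap 0.0137 60.0
   along 0.3 lat -1.3
-0.003 32.57 [0.55   0.1416 0.0163] F [-0.2 -0.7 -6.7] M [ 0.13  0.36 -0.02] gap 0.0135 60.0
   along -0.0 lat -0.7
0 32.87 [0.552  0.1415 0.0162] F [-4.5  1.  -2.9] M [ 0.4   1.07 -0.11] gap 0.0138 60.0
   along -4.7 lat 0.1
0.002 33.12 [0.552  0.1416 0.0163] F [-12.6   1.4   2.6] M [ 0.66  2.29 -0.2 ] gap 0.0137 60.0
   along -12.6 lat -1.2
```

Contact at the stops, at the expected position. Release, retreat and check.

```bash
python3 - <<'E'
from fit import *
arm.move_linear(G(.0,.016),v=.02); st()
arm.move_gripper(.06); p=st("open")["tcp_pos"]
arm.move_linear([p[0],p[1],.10],v=.12); arm.move_linear([.40,-.12,.2],v=.25); st("away")
casez(H+FH*-.05+[0,0,.039]); pic("end")
a=cv2.imread("pics/topend.png")[140:270,170:260];b=cv2.imread("pics/sceneend.png")[225:370,165:300]
a=cv2.resize(a,None,fx=4.2,fy=4.2,interpolation=2);b=cv2.resize(b,None,fx=3,fy=3,interpolation=2)
o=np.zeros((560,800,3),np.uint8);o[:a.shape[0],:a.shape[1]]=a;o[:b.shape[0],390:390+b.shape[1]]=b;cv2.imwrite("pics/endz.png",o)
E
```

```text
33.37 [0.552  0.1415 0.0161] F [-7.1  1.2 -0.3] M [ 0.53  1.3  -0.06] gap 0.0137 60.0
open 34.27 [0.5527 0.141  0.016 ] F [0.5 0.4 0.3] M [-0.    0.03  0.01] gap 0.0598 0.0
away 36.54 [ 0.4001 -0.1192  0.1998] F [ 0.5  0.4 -0.2] M [ 0.04  0.01 -0.01] gap 0.0603 0.0
case n,slope,z 339 [-0.0032  0.013   0.0395]
```

View pics/endz.png

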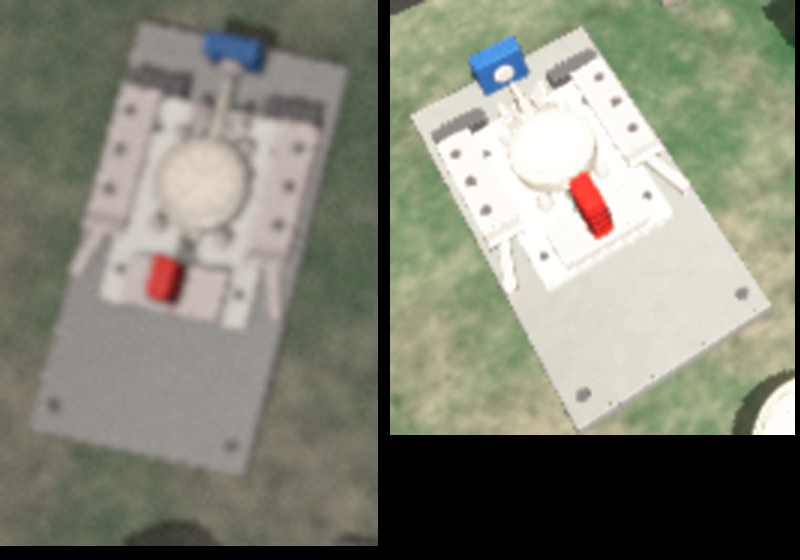

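The carrier is home against the stops between the rails. The indicator lies flat in its nest with the plunger pointing at the anvil.

```bash
python3 -c "
from bench import arm
print(arm.job_done())"
```

```text
the job is handed in; nothing more can be done
None
```

The job is handed in at about 37 s: the indicator lies flat in its nest and the loaded carrier is home against the end stops, as the last picture, case depth and stop contact force show; no verdict was returned.

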